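# Open the filter bay of the bench pump

## Task

The small bench vacuum pump is due for a filter change, so open its filter bay: with shut fingertips press the ribbed snap tab in until the cover is let go and springs forward a little, then push the cover by its raised step along the rails, right off its seat, until the whole bay is open and the cover lies flat on the deck between the bay and the hose block. Do not grip or lift anything, leave the things standing around where they are, and finish clear with the tab sprung back up.

Things in the scene. Friction and masses are not known exactly. Their poses are not given: they have to be found in the camera images.
- pump: bench vacuum pump, fixed: low white and grey housing 334 long x 154 wide, flat deck 66 mm above the bench. Origin under it at bench height, on its centre line; its x axis is the slide direction, from the tab end to the hose end (housing x=-102 to +232 mm). Along x: tab -87 to -57, seated cover -40 to +55, free deck to +195, grey hose block 195 to 226 (40 mm above the deck)
- bay (a point): centre of the filter bay's mouth at deck height (pump x=+14 mm, centre line): a hole 68 along x (pump x -20 to +48) by 66 mm under the cover. Two guide rails run beside the cover (pump x -36 to +46, y +-39 to +-50, 9 mm high). Two ejector bosses 11 mm high stand at pump x -60 to -42, y +-31 to +-42, with 62 mm between them
- pump_tab (a joint): travel of the snap tab in m: 0 up, grows as it is pressed straight down, 0.0065 at its stop. A spring returns it; it takes about 1.5 N to start, 4 to 6 N to let the cover go (at about 0.005) and to reach the stop. Once the cover has sprung forward the tab cannot lock it again and may be let up
- tab_top (a point): centre of the top face of the snap tab, a grey ribbed pad 30 (along the pump's x) x 36 mm that stands 8 mm above the deck (1.5 mm when fully pressed); moves with the tab
- filter_cover: grey sliding cover, 95 (its x, the slide direction) x 86 x 12 mm, 60 g. Origin at the centre of its underside, which lies on the deck; seated at pump x=+7.5 mm. Lips of the rails keep it down there. Pressing the tab lets two spring pins kick it about 12 mm along +x; then it slides freely (under 3 N), leaves the rails 86 mm from its seat and meets the hose block at 140 mm
- cover_push (a point): where to push: middle of the upright front face (towards the tab) of the cover's raised thumb step, 18 mm above the deck; the face is 54 mm wide and reaches 24 mm above the deck. Seated it is at pump x=-40 mm, after the kick about -28 mm; the bay is wholly open once it is beyond x=+50 mm
- spare_filter: bystander: new pleated filter element, 66x64x16 mm, lying beside the pump; origin under its centre
- forceps: bystander: steel forceps, 119 mm long, 10 mm high, lying beside the pump; origin under the centre
- petri: bystander: clear petri dish, 58 mm wide, 15 mm high; origin under its centre
- tape: bystander: roll of tape lying flat, 98 mm wide, 25 mm high; origin under its centre
- amber_bottle: bystander: small amber bottle, 40 mm wide, 75 mm high; origin under its centre
- beaker: bystander: small clear beaker, 51 mm wide, 64 mm high; origin under its centre
- flask: bystander: clear conical flask, 66 mm wide, 77 mm high; origin under its centre
Not all that is in view belongs to the job. Leave any orange or yellow look-alike of the filter_cover alone.

How it is judged (in metres and radians):
On the way, in this order (a step that is already met when the one before it is completed fails the run):
1. the snap tab is pressed in and lets the cover spring forward (value of joint pump_tab above 0.0043 m and x of cover_push in the frame of pump between -0.037 and 0 m), for 0.05 s.
2. the cover is pushed off its seat and lies flat on the deck, the bay wholly open (x of cover_push in the frame of pump above 0.05 m and z of filter_cover in the frame of pump between 0.062 and 0.07 m), for 0.1 s.
At the end, for the whole second after the job is handed in: the cover lies still and flat on the pump's deck (underside within 3 mm of the deck, tilted under 0.06 rad), its front face beyond the bay (x > 50 mm in the pump's frame), within 30 mm of the pump's centre line and turned less than 0.35 rad from it; the tab is back up (within 1 mm) (x of cover_push in the frame of pump above 0.05 m and y of cover_push in the frame of pump between -0.03 and 0.03 m and z of filter_cover in the frame of pump between 0.063 and 0.069 m and angle between filter_cover's own z axis and vertical below 0.06 rad and angle between the x axis of filter_cover and the x axis of pump, either way round below 0.35 rad and linear speed of filter_cover below 0.01 m/s and value of joint pump_tab below 0.001 m); the robot touches nothing.
It fails at once if the cover is lifted off the deck (more than 12 mm) or tipped up (z of filter_cover in the frame of pump above 0.078 m or angle between filter_cover's own z axis and vertical above 0.3 rad).
It fails at once if the cover falls off the pump (z of filter_cover in the frame of pump below 0.055 m).
It fails at once if a thing standing around is moved more than 25 mm or lifted (distance of any of spare_filter, forceps, petri, tape, amber_bottle, beaker, flask from where it was at the start of the episode above 0.025 m).
It also fails if it takes over 38 s, if anything falls off the work surface, if the arm or the gripper's body presses on something with over 40 N, if the wrist force passes 120 N, or if a joint passes its speed limit or range.

## Robot

A 6-joint arm with a two-finger parallel gripper is mounted at the origin on a cart in front of the work surface, level with it; the furniture and walls round the work are solid. World frame = base frame: x ahead of the robot, y to its left, z up, the work surface at z = 0. Lengths are in m, angles in degrees, forces in N, time in s.
With the tool pointing down it reaches from about 0.35 to 0.875 m from the base axis. Payload 4.2 kg.
Tool frame: the origin (TCP) lies at the very end of the fingers, on their centre line; the grasp point (between the pads) lies 19 mm behind it; z points along the fingers, x is the direction in which the jaws open and shut, and the axes are right-handed (so a half turn about z gives the same grasp; the last joint's range is limited). The gripper opens to 87 mm and grips with 3 to 60 N. Pads are 19 mm wide; open, the fingers measure 117 mm over their backs; the gripper's body (75 mm by 190 mm) begins 51 mm behind the grasp point.
Start: joints at [-48.438, 22.042, 0.453, 0, -68.411, -14.817], TCP at [0.281, -0.558, 0.223] pointing down, gripper open.
Joint ranges: [-179.83, 179.83], [-69.29, 118.12], [-61.27, 80.66], [-181.25, 117.63], [-171.15, -9.14], [-177.46, 177.46]. Speed limits (degrees/s): [159.86, 159.86, 180, 180, 180, 180].

## Interface

Orientations are given as a 3x3 rotation matrix whose columns are the frame's x, y, z axes.
In Python, from station import sense, capture, finish_job gives the robot as it stands.
- The arm moves only by the shell command python3 -m crank 'ROWS' [OPENING]. ROWS is JSON, a list of rows, each a list of 4 numbers: the shift along the tool's x, y, z in m, then the turn about the tool's z in rad. A call has 1 to 5 rows; each row shifts and turns the commanded pose from where the row before left it, along the tool's axes as they then stand; what a row does not reach is not made up. A row lasts 1/12 s, in which the tool goes at most 41.7 mm and 7.16 degrees, less where a joint would pass 70% of its speed; a pose out of reach is approached as far as the arm can. A call with a gripper value outside its range is refused whole. OPENING is the finger opening in m, from 0 to 0.087, set as the call begins (- or left out, the last holds). The fingers move at their own pace and stop on an object; the grip force is fixed at half the most. Time passes only in rows, so rows that do not move let the fingers close. It gives the time, the measured TCP pose, the force and the opening at its end, in the units of the state.
- sense(): the state, without advancing time (a new reading comes with each control period).
- capture(name): name is "scene" or "top" or "wrist"; returns a dict with "pixels" (420x560x3 uint8, red, green, blue), "depth" (420x560 float32, m along the optical axis (not along the pixel's ray), 0 where there is no reading), "fx", "fy", "cx", "cy" (pixels), "world_from_camera" (4x4, takes a point from camera to world coordinates); the wrist camera has in their place "hand_eye" (4x4, takes a point from camera to tool coordinates, whose origin is the TCP and whose axes are the tool frame's). Camera axes: x right, y down, z forward; pixel columns grow to the right and rows downward; lengths in m; the calibration is good to about 2 mm. A picture is of the moment at which its call begins: read the wrist's pose just before it.
- finish_job(): hands the job in, once; it reports no verdict.
The state is a dict: "time_s": time; "joints": joint angles; "joint_velocities": joint speeds; "effort": joint torques, N m; "tcp_pos": TCP position; "ee_rot": TCP orientation; "wrist_force": force on the tool from outside, world axes, zero at the start; "moment": the same for the moment, N m; "gripper_width": opening from 0.0 (shut) to 1.0 (fully open).
Only numpy, scipy, OpenCV 4.12 (cv2) and the standard library are available. Lean on these libraries where they do the work, as an engineer would, in place of code of your own. Each camera call takes 0.05 s, during which the arm holds its last target.

## Working session

There is one attempt and no reset: what is moved stays moved. The work goes in short steps, Python scripts to look and compute and a shell command to move; the robot and the scene stay as the last step left them, time stands still between calls to the robot, and variables do not carry over. Pictures are saved under pics/ and viewed, and the job is handed in when it is done.

```bash
ls; mkdir -p pics; cat > h.py <<'E'
import numpy as np,cv2
from station import sense,capture
def save(n,im,): cv2.imwrite('pics/'+n,cv2.cvtColor(im,cv2.COLOR_RGB2BGR))
def pt(c,u,v,z=None,d=None):
    M=np.array(c["world_from_camera"]) if "world_from_camera" in c else c["W"]
    r=np.array([(u-c["cx"])/c["fx"],(v-c["cy"])/c["fy"],1.0])
    if z is None:
        d=c["depth"][int(round(v)),int(round(u))] if d is None else d
        return M[:3,:3]@(r*d)+M[:3,3]
    D=M[:3,:3]@r; return M[:3,3]+D*(z-M[2,3])/D[2]
E
python3 - <<'E'
from h import *
import pickle
s=sense();print(s)
for n in("scene","top"):
    c=capture(n);save(n+'0.png',c["pixels"]);pickle.dump(c,open(n+'.pkl','wb'))
    print(n,c["fx"],np.round(c["world_from_camera"],3))
E
```

```text
pics
{'time_s': 0.0, 'joints': array([-4.84378309e+01,  2.20894787e+01,  3.83125542e-01, -2.89830887e-02,
       -6.84118550e+01, -1.48163164e+01]), 'joint_velocities': array([-0.01683079, -0.01963596,  0.12927367, -0.03129497, -0.11825664,
       -0.04159998]), 'effort': array([ 3.17930226e-04, -3.90665460e+01,  1.87401795e+01,  4.21976388e+00,
        1.10035259e-02, -1.99265887e-04]), 'tcp_pos': array([ 0.28102835, -0.55760239,  0.22149599]), 'ee_rot': array([[-4.49866080e-01,  8.93095446e-01, -1.01676697e-03],
       [ 8.93093521e-01,  4.49867223e-01,  1.85572539e-03],
       [ 2.11475002e-03, -7.32400848e-05, -9.99997761e-01]]), 'wrist_force': array([-0.60702644, -0.83007167, -0.32507362]), 'moment': array([-0.04367049, -0.01860458,  0.0208295 ]), 'gripper_width': 0.9948485738571382}
scene 430.6553727680737 [[-0.634 -0.496  0.594 -0.161]
 [-0.774  0.394 -0.496  0.579]
 [ 0.012 -0.774 -0.633  0.832]
 [ 0.     0.     0.     1.   ]]
top 526.9642193974468 [[-2.800e-02 -9.980e-01  5.100e-02  4.560e-01]
 [-1.000e+00  2.800e-02 -2.000e-03 -1.700e-02]
 [ 1.000e-03 -5.100e-02 -9.990e-01  1.543e+00]
 [ 0.000e+00  0.000e+00  0.000e+00  1.000e+00]]
```

View pics/scene0.png

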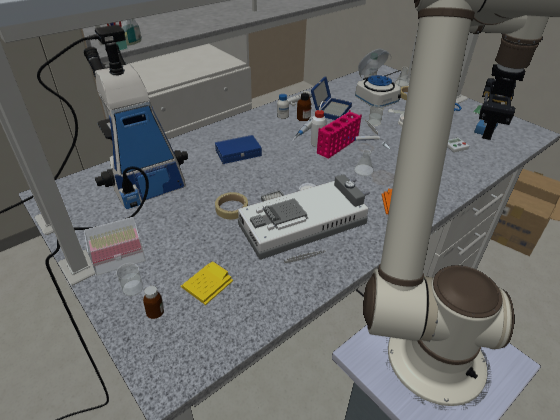

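View pics/top0.png

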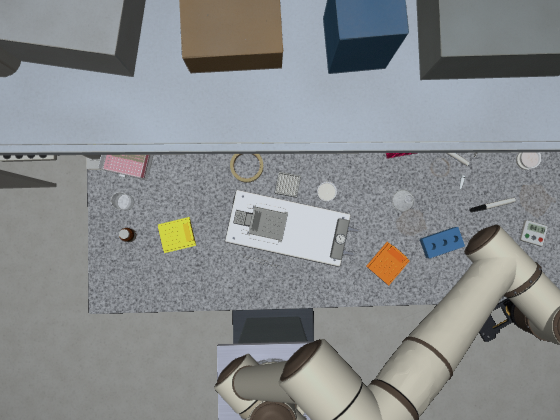

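```bash
python3 - <<'E'
from h import *
import pickle
c=pickle.load(open('top.pkl','rb'))
im=c["pixels"][175:285,215:365]
save('topcrop.png',cv2.resize(im,None,fx=5,fy=5,interpolation=cv2.INTER_CUBIC))
c2=pickle.load(open('scene.pkl','rb'))
im=c2["pixels"][165:265,225:380]
save('scrop.png',cv2.resize(im,None,fx=5,fy=5,interpolation=cv2.INTER_CUBIC))
for u,v in[(300,150),(300,100),(230,60),(365,60),(325,220),(262,222),(242,216),(340,240),(500,330),(247,180),(327,190)]: print(u,v,np.round(pt(c,u,v),3))
E
```

```text
300 150 [ 0.456 -0.017  1.543]
300 100 [ 0.692 -0.068  0.644]
230 60 [0.746 0.047 0.701]
365 60 [ 0.74  -0.172  0.7  ]
325 220 [ 0.501 -0.16   0.067]
262 222 [0.5   0.016 0.079]
242 216 [0.518 0.071 0.079]
340 240 [ 0.444 -0.196  0.1  ]
500 330 [ 0.005 -1.038 -0.892]
247 180 [0.624 0.057 0.025]
327 190 [ 0.59  -0.174  0.015]
```

View pics/topcrop.png

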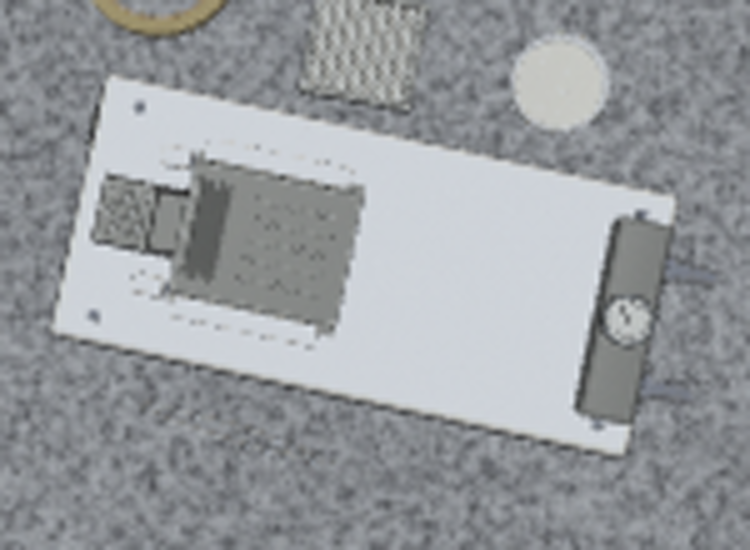

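View pics/scrop.png

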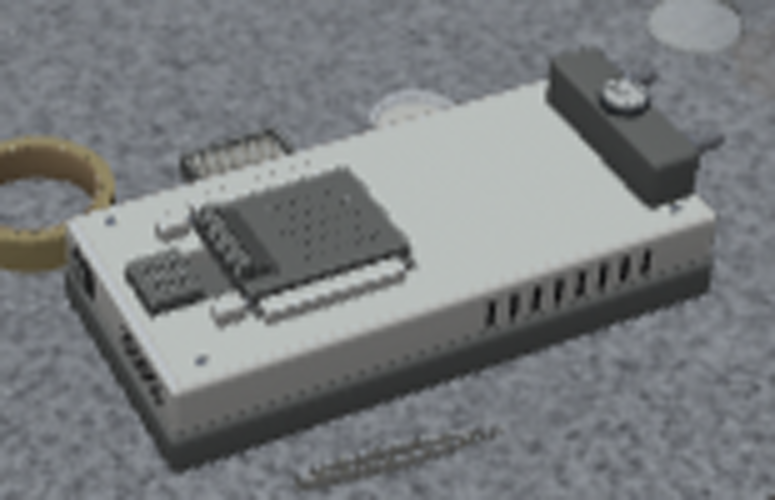

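```bash
python3 - <<'E'
from h import *
import pickle
c=pickle.load(open('top.pkl','rb'))
P=lambda x,y,z:pt(c,215+x/5-.4,175+y/5-.4,z)
K=[P(*q,.066) for q in((110,78),(675,197),(625,455),(55,333))]
for k in K:print(np.round(k,4))
print([round(np.linalg.norm(K[i]-K[(i+1)%4]),4) for i in range(4)])
m=np.mean(K,0); a=(K[1]-K[0]+K[2]-K[3]);a/=np.linalg.norm(a); b=np.array([-a[1],a[0],0])
o=m-a*.065; print('center',m,'axis',a,np.degrees(np.arctan2(a[1],a[0])),'origin',o)
def rel(p):return np.round([(p-o)@a,(p-o)@b],4)
print('tab corners',[rel(P(*q,.074)) for q in((105,175),(157,185),(145,247),(92,238))])
print('cover far edge',[rel(P(*q,.078)) for q in((362,190),(335,325))])
print('step',[rel(P(*q,.09)) for q in((200,165),(172,285))])
print('hose block top',[rel(P(*q,.106)) for q in((617,217),(672,228),(628,423),(578,410))])
np.savez('pump.npz',a=a,o=o)
print('tab',o+a*-.072,'push',o+a*-.04)
E
```

```text
[0.5917 0.0852 0.066 ]
[ 0.516 -0.23   0.066]
[ 0.3727 -0.1971  0.066 ]
[0.4495 0.1194 0.066 ]
[np.float64(0.3242), np.float64(0.147), np.float64(0.3257), np.float64(0.1463)]
center [ 0.4824855  -0.05561517  0.066     ] axis [-0.2347272  -0.97206129  0.        ] -103.57554246279626 origin [0.49774277 0.00756881 0.066     ]
tab corners [array([-0.0881,  0.0189]), array([-0.0585,  0.0195]), array([-0.0578, -0.0158]), array([-0.0877, -0.017 ])]
cover far edge [array([0.0539, 0.0403]), array([ 0.0547, -0.0362])]
step [array([-0.0366,  0.0346]), array([-0.0378, -0.0333])]
hose block top [array([0.1927, 0.0533]), array([0.2232, 0.0537]), array([ 0.2211, -0.0552]), array([ 0.1931, -0.0539])]
tab [0.51464312 0.07755722 0.066     ] push [0.50713185 0.04645126 0.066     ]
```

```bash
python3 -m crank '[[0,0,0,-0.124],[0,0,0,-0.124],[0,0,0,-0.124],[0,0,0,-0.124],[0,0,0,-0.124]]' 0; python3 -m crank '[[0,0,0,-0.124],[0,0,0,-0.124],[0,0,0,0]]'
cat > go.py <<'E'
import sys;from h import *
# usage: go.py pumpx pumpy z  -> remaining in tool axes
f=np.load('pump.npz');a=f['a'];b=np.array([-a[1],a[0],0]);o=f['o'].copy();o[2]=0
s=sense();R=s['ee_rot'];p=s['tcp_pos']
t=o+a*float(sys.argv[1])+b*float(sys.argv[2])+np.array([0,0,float(sys.argv[3])])
x=R[:,0];e=np.cross(x,b)[2] if x@b>0 else np.cross(x,-b)[2]
print('t',s['time_s'],'pump xy',np.round([(p-o)@a,(p-o)@b,p[2]],4),'tool d',np.round(R.T@(t-p),4),'turn tool z',round(-np.arcsin(e),4),'F pump',np.round([s['wrist_force']@a,s['wrist_force']@b,s['wrist_force'][2]],2),s['gripper_width'],np.round(s['joints'],1))
E
python3 go.py -.072 .001 .2
```

```text
time_s: 0.52
tcp_pos: [0.2811, -0.5578, 0.2219]
ee_rot: [[-0.888, 0.46, -0.001], [0.46, 0.888, 0.001], [0.001, 0.001, -1.0]]
wrist_force: [-0.9, -0.3, 0.1]
gripper_width: 0.705
time_s: 0.77
tcp_pos: [0.2812, -0.5578, 0.2219]
ee_rot: [[-0.973, 0.232, -0.001], [0.232, 0.973, 0.001], [0.001, 0.001, -1.0]]
wrist_force: [-0.1, -0.6, 0.3]
gripper_width: 0.479
t 0.7667 pump xy [ 0.6004 -0.0778  0.2219] tool d [-0.0808  0.6721  0.0225] turn tool z 0.003 F pump [0.64 0.04 0.33] 0.47880862631421545 [-48.4  22.1   0.4  -0.  -68.4  35. ]
```

```bash
for i in 1 2 3; do :; done; python3 -m crank '[[-0.004,0.035,0,0],[-0.005,0.04,0,0],[-0.005,0.04,0,0],[-0.005,0.04,0,0],[-0.005,0.04,0,0]]' 0; python3 -m crank '[[-0.005,0.04,0,0],[-0.005,0.04,0,0],[-0.005,0.04,0,0],[-0.005,0.04,0,0],[-0.005,0.04,0,0]]';python3 -m crank '[[-0.005,0.04,0,0],[-0.005,0.04,0,0],[-0.005,0.03,0,0],[-0.005,0.02,0,0],[0,0,0,0]]'; python3 go.py -.072 .001 .2
```

```text
time_s: 1.18
tcp_pos: [0.3502, -0.3724, 0.2222]
ee_rot: [[-0.971, 0.238, -0.0], [0.238, 0.971, 0.0], [0.001, 0.0, -1.0]]
wrist_force: [1.0, -0.8, 1.1]
gripper_width: 0.094
time_s: 1.6
tcp_pos: [0.4213, -0.1836, 0.2226]
ee_rot: [[-0.971, 0.237, 0.0], [0.237, 0.971, 0.0], [-0.0, 0.0, -1.0]]
wrist_force: [0.8, -0.5, 0.2]
gripper_width: 0.003
time_s: 2.02
tcp_pos: [0.4727, -0.0609, 0.2224]
ee_rot: [[-0.973, 0.233, 0.001], [0.233, 0.973, 0.0], [-0.001, 0.0, -1.0]]
wrist_force: [1.1, -0.2, 0.5]
gripper_width: 0.013
t 2.0167 pump xy [ 0.0724 -0.0083  0.2224] tool d [-0.0096  0.1444  0.0225] turn tool z 0.0022 F pump [-0.02  1.13  0.49] 0.013054277455649499 [ 12.2   7.4 -19.6  -0.  -62.9 -25.7]
```

```bash
python3 -m crank '[[-0.003,0.035,0,0],[-0.003,0.035,0,0],[-0.002,0.035,0,0],[-0.002,0.02,0,0],[0,0,0,0]]'; python3 - <<'E'
from h import *
import pickle
s=sense();T=np.eye(4);T[:3,:3]=s['ee_rot'];T[:3,3]=s['tcp_pos']
c=capture("wrist");c["W"]=T@np.array(c["hand_eye"]);save('w1.png',c["pixels"]);pickle.dump(c,open('w1.pkl','wb'));print(np.round(c["hand_eye"],3))
E
python3 go.py -.072 .001 .2
```

```text
time_s: 2.43
tcp_pos: [0.5111, 0.0577, 0.2221]
ee_rot: [[-0.972, 0.233, 0.0], [0.233, 0.972, 0.0], [-0.0, 0.0, -1.0]]
wrist_force: [-0.5, -0.4, -0.2]
gripper_width: 0.003
[[ 1.    -0.     0.    -0.   ]
 [-0.     0.964  0.265 -0.073]
 [-0.    -0.265  0.964 -0.161]
 [ 0.     0.     0.     1.   ]]
t 2.4833 pump xy [-0.0502  0.0007  0.222 ] tool d [-0.0004  0.0218  0.022 ] turn tool z 0.0006 F pump [ 0.45 -0.18 -0.57] 0.009013707611240722 [ 24.4  11.2 -15.   -0.  -63.9 -38. ]
```

View pics/w1.png

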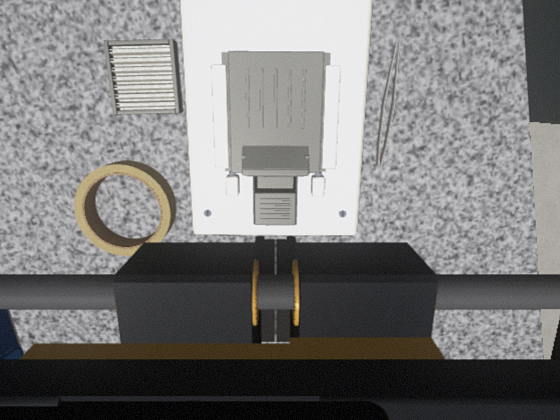

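```bash
python3 - <<'E'
from h import *
import pickle
c=pickle.load(open('w1.pkl','rb'))
f=np.load('pump.npz');a=f['a'];b=np.array([-a[1],a[0],0]);o=f['o']
for n,u,v,z in(('tabL',254,208,.074),('tabR',296.5,208,.074),('tabfar',275,193,.074),('tabnear',275,224,.074),('stepL',241,148,.09),('stepR',309,148,.09),('far edge',275,52,.078),('deckL',193,215,.066),('deckR',358,215,.066),('frontedge',275,234,.066)):
    p=pt(c,u,v,z); print(n,np.round([(p-o)@a,(p-o)@b],4), np.round(pt(c,u,v)[2],4))
E
```

```text
tabL [-0.0708  0.0198] 0.0511
tabR [-0.0708 -0.0168] 0.0482
tabfar [-0.0575  0.0017] 0.0732
tabnear [-0.0854  0.0017] 0.0729
stepL [-0.0172  0.0284] 0.0767
stepR [-0.0171 -0.0248] 0.078
far edge [0.0544 0.0019] 0.0775
deckL [-0.0798  0.0746] 0.0661
deckR [-0.0796 -0.0721] 0.0616
frontedge [-0.0976  0.0017] 0.0629
```

```bash
python3 -m crank '[[-0.001,0.021,0.02,0],[0,0,0.04,0],[0,0,0.04,0],[0,0,0.03,0],[0,0,0,0]]'; python3 go.py -.072 .0015 .08
```

```text
time_s: 2.9
tcp_pos: [0.5107, 0.0723, 0.0866]
ee_rot: [[-0.971, 0.238, -0.014], [0.239, 0.971, -0.005], [0.012, -0.008, -1.0]]
wrist_force: [-0.1, -1.0, -0.1]
gripper_width: 0.004
t 2.9 pump xy [-0.066  -0.0026  0.0866] tool d [-0.0042  0.0061  0.0066] turn tool z -0.0039 F pump [ 1.02  0.19 -0.09] 0.003940821823302304 [ 26.   20.3 -24.5  -0.1 -46.  -39.8]
```

Still settling; wait a row.

```bash
python3 -m crank '[[0,0,0,0],[0,0,0,0]]'; python3 go.py -.072 .0015 .08
```

```text
time_s: 3.07
tcp_pos: [0.5173, 0.0751, 0.0945]
ee_rot: [[-0.972, 0.235, 0.003], [0.235, 0.972, 0.001], [-0.003, 0.001, -1.0]]
wrist_force: [-0.9, 0.7, 0.4]
gripper_width: 0.004
t 3.0667 pump xy [-0.0703  0.0032  0.0945] tool d [0.0017 0.0017 0.0145] turn tool z -0.0001 F pump [-0.43 -1.04  0.44] 0.004437791943359225 [ 26.1  19.8 -23.9   0.1 -46.2 -39.7]
```

```bash
python3 -m crank '[[0.001,0.001,0.005,0],[0,0,0.005,0],[0,0,0.004,0],[0,0,0,0],[0,0,0,0]]'; python3 go.py -.072 .0015 .068
```

```text
time_s: 3.48
tcp_pos: [0.5152, 0.0768, 0.0787]
ee_rot: [[-0.972, 0.234, 0.0], [0.234, 0.972, -0.0], [-0.0, 0.0, -1.0]]
wrist_force: [-0.3, -0.4, -0.5]
gripper_width: 0.008
t 3.4833 pump xy [-0.0714  0.0007  0.0787] tool d [-0.0008  0.0006  0.0107] turn tool z 0.001 F pump [ 0.49 -0.23 -0.49] 0.008226204662537288 [ 26.3  21.  -24.9   0.  -44.1 -39.9]
```

```bash
python3 -m crank '[[0,0,0.002,0],[0,0,0.002,0],[0,0,0.002,0],[0,0,0.002,0],[0,0,0,0]]'; python3 go.py -.072 .0015 .068;python3 -m crank '[[0,0,0.001,0],[0,0,0.001,0],[0,0,0,0],[0,0,0,0]]'; python3 go.py -.072 .0015 .068
```

```text
time_s: 3.9
tcp_pos: [0.5155, 0.077, 0.0706]
ee_rot: [[-0.972, 0.234, 0.001], [0.234, 0.972, 0.0], [-0.0, 0.0, -1.0]]
wrist_force: [0.3, 0.0, 2.7]
gripper_width: 0.003
t 3.9 pump xy [-0.0716  0.0009  0.0706] tool d [-0.0006  0.0004  0.0026] turn tool z 0.0012 F pump [-0.09  0.24  2.73] 0.0031680830858761746 [ 26.4  21.6 -25.4   0.  -42.9 -39.9]
time_s: 4.23
tcp_pos: [0.5155, 0.077, 0.0686]
ee_rot: [[-0.972, 0.234, 0.001], [0.234, 0.972, 0.0], [-0.0, 0.0, -1.0]]
wrist_force: [-0.6, 0.5, 2.8]
gripper_width: 0.006
t 4.2333 pump xy [-0.0717  0.0009  0.0686] tool d [-0.0006  0.0003  0.0006] turn tool z 0.0011 F pump [-0.37 -0.67  2.81] 0.00630876689970969 [ 26.3  21.8 -25.5  -0.  -42.7 -39.9]
```

```bash
python3 -m crank '[[0,0,0.001,0],[0,0,0,0],[0,0,0,0]]'; python3 -m crank '[[0,0,0.001,0],[0,0,0,0],[0,0,0,0]]'; python3 - <<'E'
from h import *
c=capture("top");save('t2.png',cv2.resize(c["pixels"][175:285,215:365],None,fx=5,fy=5,interpolation=cv2.INTER_CUBIC))
c=capture("scene");save('s2.png',cv2.resize(c["pixels"][165:265,225:380],None,fx=5,fy=5,interpolation=cv2.INTER_CUBIC))
E
python3 go.py -.072 .0015 .068
```

```text
time_s: 4.48
tcp_pos: [0.5155, 0.077, 0.0679]
ee_rot: [[-0.972, 0.234, 0.001], [0.234, 0.972, 0.0], [-0.001, 0.0, -1.0]]
wrist_force: [-1.8, 2.5, 6.2]
gripper_width: 0.008
time_s: 4.73
tcp_pos: [0.5156, 0.0771, 0.0677]
ee_rot: [[-0.972, 0.233, 0.001], [0.233, 0.972, 0.0], [-0.001, 0.001, -1.0]]
wrist_force: [-2.8, 2.1, 9.2]
gripper_width: 0.003
t 4.8333 pump xy [-0.0718  0.001   0.0677] tool d [-0.0005  0.0002 -0.0003] turn tool z 0.0015 F pump [-0.94 -3.49  9.69] 0.006114061151341484 [ 26.4  21.9 -25.6   0.  -42.5 -39.9]
```

View pics/s2.png

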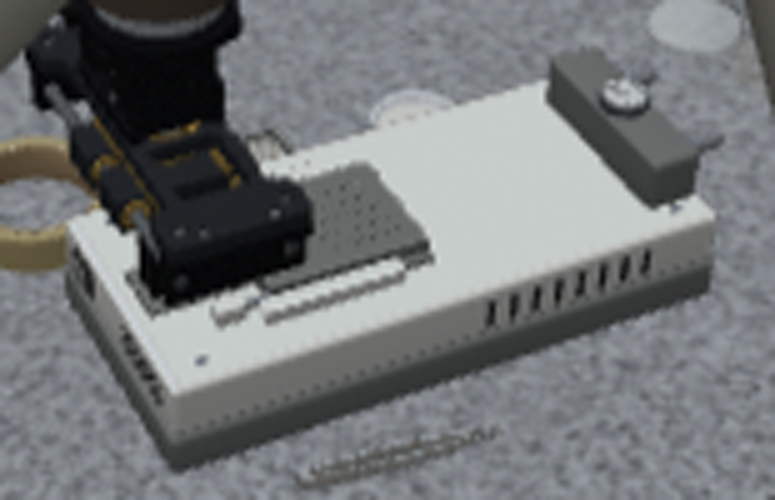

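View pics/t2.png

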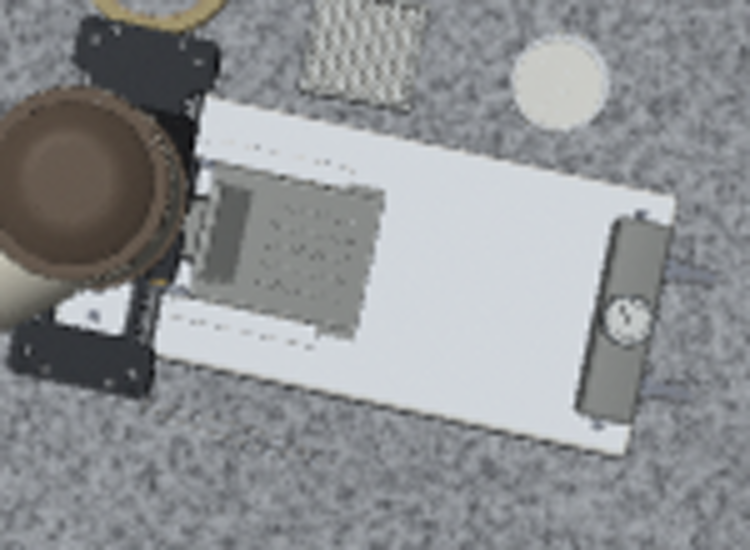

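Top view shows the cover's far edge moved from col 362 to 384 (of the 5x crop), about 12 mm, so it has sprung forward. Letting the tab up.

```bash
python3 -m crank '[[0,0,-0.003,0],[0,0,-0.004,0],[0,0,-0.004,0],[0,0,0,0],[0,0,0,0]]'; python3 go.py -.045 .0015 .078
```

```text
time_s: 5.25
tcp_pos: [0.5147, 0.0765, 0.0772]
ee_rot: [[-0.972, 0.234, -0.001], [0.234, 0.972, -0.0], [0.001, -0.001, -1.0]]
wrist_force: [-0.5, -0.4, -1.0]
gripper_width: 0.007
t 5.25 pump xy [-0.0709  0.0003  0.0772] tool d [-0.0012 -0.0259 -0.0008] turn tool z 0.0005 F pump [ 0.52 -0.43 -1.02] 0.007053730894044127 [ 26.3  21.1 -25.   -0.  -44.  -39.9]
```

```bash
python3 -m crank '[[-0.001,-0.004,-0.001,0],[0,-0.006,0,0],[0,-0.006,0,0],[0,-0.005,0,0],[0,0,0,0]]'; python3 go.py .062 .0015 .078
```

```text
time_s: 5.67
tcp_pos: [0.5106, 0.0549, 0.0783]
ee_rot: [[-0.972, 0.235, -0.001], [0.235, 0.972, -0.0], [0.001, -0.001, -1.0]]
wrist_force: [0.4, 1.1, 0.3]
gripper_width: 0.007
t 5.6667 pump xy [-0.049   0.0013  0.0783] tool d [-0.0002 -0.111   0.0004] turn tool z -0.0005 F pump [-1.19  0.11  0.35] 0.00706234889756314 [ 24.3  20.4 -25.9  -0.  -43.7 -37.9]
```

```bash
python3 -m crank '[[0,-0.004,0,0],[0,-0.005,0,0],[0,-0.005,0,0],[0,-0.005,0,0],[0,-0.005,0,0]]'; python3 go.py .062 .0015 .078;python3 -m crank '[[0,-0.005,0,0],[0,-0.005,0,0],[0,-0.005,0,0],[0,-0.005,0,0],[0,-0.003,0,0]]'; python3 go.py .062 .0015 .078
```

```text
time_s: 6.08
tcp_pos: [0.5055, 0.0323, 0.0786]
ee_rot: [[-0.972, 0.234, 0.0], [0.234, 0.972, 0.0], [-0.0, 0.0, -1.0]]
wrist_force: [0.3, 0.6, -0.8]
gripper_width: 0.003
t 6.0833 pump xy [-0.0259  0.0018  0.0786] tool d [ 0.0004 -0.0879  0.0006] turn tool z 0.0009 F pump [-0.62  0.19 -0.77] 0.0034808484915210586 [ 22.   19.8 -26.9  -0.  -43.3 -35.6]
time_s: 6.5
tcp_pos: [0.5001, 0.0098, 0.0786]
ee_rot: [[-0.972, 0.234, -0.0], [0.234, 0.972, -0.0], [0.0, -0.0, -1.0]]
wrist_force: [0.9, 0.3, 0.3]
gripper_width: 0.009
t 6.5 pump xy [-0.0027  0.0017  0.0786] tool d [ 0.0003 -0.0647  0.0006] turn tool z 0.0006 F pump [-0.55  0.78  0.25] 0.008683379768264707 [ 19.8  19.3 -27.8  -0.  -43.  -33.3]
```

```bash
python3 - <<'E'
from h import *
c=capture("top");save('t3.png',cv2.resize(c["pixels"][175:285,215:365],None,fx=5,fy=5,interpolation=cv2.INTER_CUBIC))
E
```

```text
(no output)
```

View pics/t3.png

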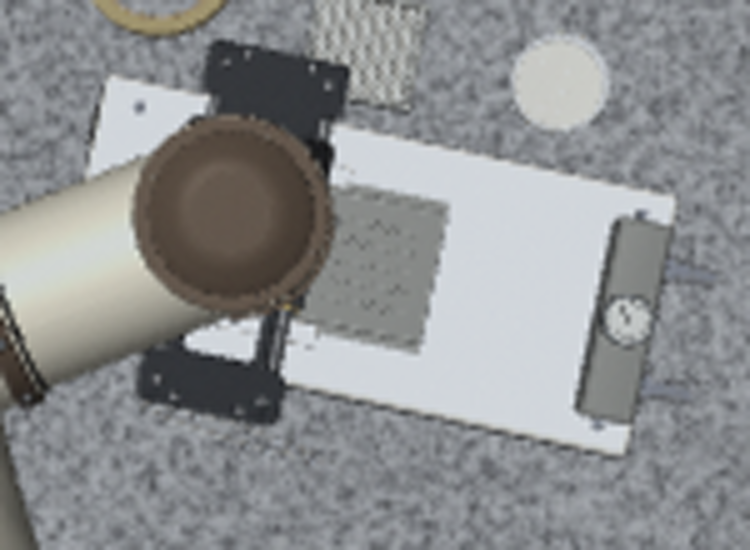

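The cover's far edge has moved to cols 420–448 and the cover is straight. Continuing.

```bash
python3 -m crank '[[0,-0.004,0,0],[0,-0.005,0,0],[0,-0.005,0,0],[0,-0.005,0,0],[0,-0.005,0,0]]'; python3 go.py .062 .0015 .078;python3 -m crank '[[0,-0.005,0,0],[0,-0.005,0,0],[0,-0.005,0,0],[0,-0.005,0,0],[0,-0.005,0,0]]'; python3 go.py .062 .0015 .078; python3 -m crank '[[0,-0.005,0,0],[0,-0.004,0,0],[0,-0.004,0,0],[0,-0.003,0,0],[0,0,0,0]]'; python3 go.py .062 .0015 .078;
```

```text
time_s: 6.97
tcp_pos: [0.4946, -0.0133, 0.0786]
ee_rot: [[-0.972, 0.234, 0.0], [0.234, 0.972, 0.0], [-0.0, 0.0, -1.0]]
wrist_force: [-0.9, 1.0, -0.3]
gripper_width: 0.004
t 6.9667 pump xy [0.0211 0.0019 0.0786] tool d [ 0.0004 -0.0409  0.0006] turn tool z 0.001 F pump [-0.73 -1.13 -0.35] 0.003906341313401607 [ 17.3  18.8 -28.5  -0.  -42.7 -30.8]
time_s: 7.38
tcp_pos: [0.4888, -0.0377, 0.0786]
ee_rot: [[-0.972, 0.234, 0.0], [0.234, 0.972, 0.0], [-0.0, 0.0, -1.0]]
wrist_force: [0.3, 0.7, 0.2]
gripper_width: 0.001
t 7.3833 pump xy [0.0461 0.0019 0.0786] tool d [ 0.0004 -0.0159  0.0006] turn tool z 0.0009 F pump [-0.73  0.09  0.21] 0.001121769254334205 [ 14.6  18.5 -29.1   0.  -42.4 -28.1]
time_s: 7.8
tcp_pos: [0.4847, -0.0533, 0.0785]
ee_rot: [[-0.972, 0.234, -0.001], [0.234, 0.972, -0.0], [0.001, -0.0, -1.0]]
wrist_force: [-1.1, -0.2, -1.2]
gripper_width: 0.003
t 7.8 pump xy [0.0623 0.0016 0.0785] tool d [0.0001 0.0003 0.0005] turn tool z 0.0003 F pump [ 0.51 -1.03 -1.16] 0.0026849020447167423 [ 12.9  18.3 -29.4   0.  -42.3 -26.4]
```

Back off along −x, then up, and clear away to look.

```bash
python3 -m crank '[[0,0.005,0,0],[0,0.01,0,0],[0,0.01,0,0],[0,0,-0.01,0],[0,0,-0.02,0]]'; python3 -m crank '[[0,0.02,-0.03,0],[0,0.03,-0.03,0],[0,0.03,-0.02,0],[0,0.03,0,0],[0,0,0,0]]';python3 -m crank '[[0,0.03,0,0],[0,0.03,0,0],[0,0,0,0],[0,0,0,0],[0,0,0,0]]'; python3 - <<'E'
from h import *
import pickle
for i in range(1):
    s=sense();T=np.eye(4);T[:3,:3]=s['ee_rot'];T[:3,3]=s['tcp_pos']
    c=capture("wrist");c["W"]=T@np.array(c["hand_eye"]);save('w4.png',c["pixels"]);pickle.dump(c,open('w4.pkl','wb'))
c=capture("top");save('t4.png',cv2.resize(c["pixels"][175:285,215:365],None,fx=5,fy=5,interpolation=cv2.INTER_CUBIC));pickle.dump(c,open('t4.pkl','wb'))
c=capture("scene");save('s4.png',cv2.resize(c["pixels"][165:265,225:380],None,fx=5,fy=5,interpolation=cv2.INTER_CUBIC))
E
python3 go.py -.072 .0015 .2
```

```text
time_s: 8.22
tcp_pos: [0.4895, -0.0272, 0.1068]
ee_rot: [[-0.973, 0.232, -0.006], [0.232, 0.973, -0.001], [0.005, -0.002, -1.0]]
wrist_force: [-0.5, -0.0, 0.3]
gripper_width: 0.01
time_s: 8.63
tcp_pos: [0.519, 0.0834, 0.1899]
ee_rot: [[-0.973, 0.229, 0.006], [0.229, 0.973, 0.003], [-0.005, 0.004, -1.0]]
wrist_force: [0.4, -0.3, -0.2]
gripper_width: 0.008
time_s: 9.05
tcp_pos: [0.5299, 0.1367, 0.1874]
ee_rot: [[-0.973, 0.233, -0.001], [0.233, 0.973, -0.001], [0.001, -0.001, -1.0]]
wrist_force: [0.3, -0.2, 1.0]
gripper_width: 0.006
t 9.2 pump xy [-0.1322  0.0015  0.1879] tool d [-0.     -0.0602 -0.012 ] turn tool z 0.0003 F pump [ 0.03 -0.12  0.6 ] 0.010770052299763208 [ 31.3  16.1 -13.5  -0.  -60.4 -44.9]
```

View pics/w4.png

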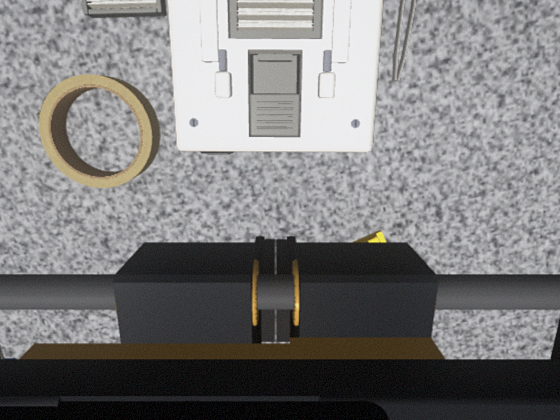

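View pics/t4.png

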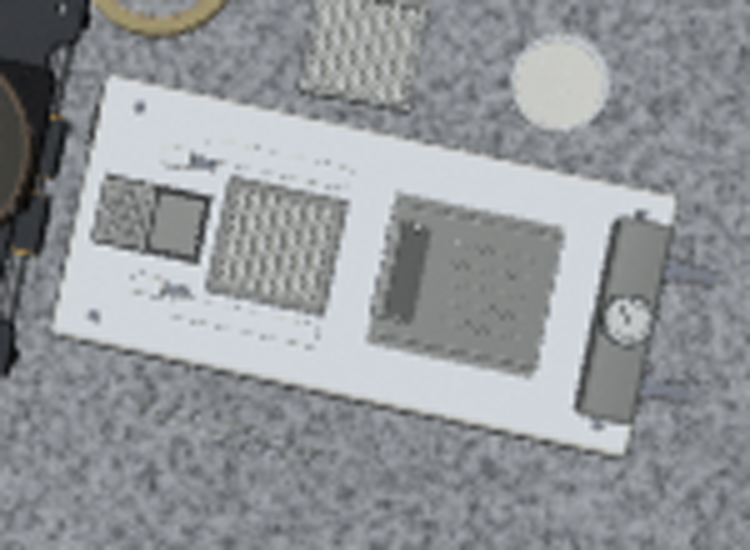

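View pics/s4.png

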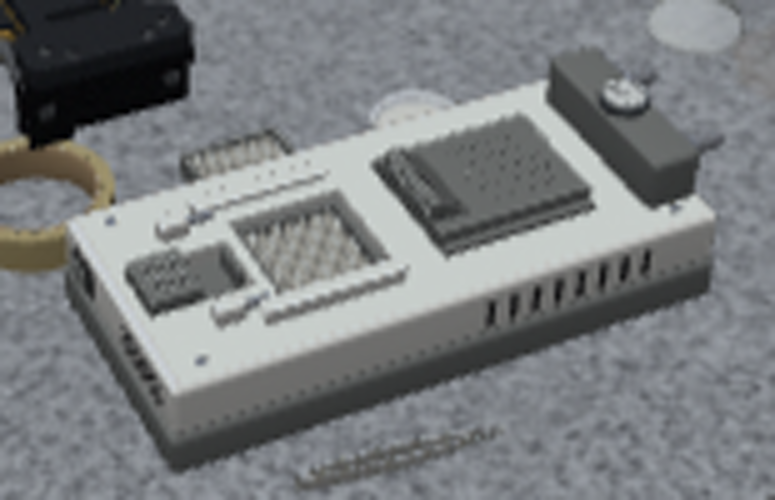

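```bash
python3 - <<'E'
from h import *
import pickle
from station import finish_job
f=np.load('pump.npz');a=f['a'];b=np.array([-a[1],a[0],0]);o=f['o']
c=pickle.load(open('t4.pkl','rb'));w=pickle.load(open('w4.pkl','rb'))
for x,y in((450,240),(535,240),(440,320),(515,340),(120,210),(470,410)):
    p=pt(c,215+x/5,175+y/5);print(x,y,np.round([(p-o)@a,(p-o)@b,p[2]],4))
for x,y in((396,192),(368,342),(565,230),(535,376)):
    p=pt(c,215+x/5-.4,175+y/5-.4,.078);print('corner',np.round([(p-o)@a,(p-o)@b],4))
print('tab z wrist',pt(w,275,115)[2],'deck',pt(w,200,110)[2])
E
```

```text
450 240 [0.1089 0.0224 0.0769]
535 240 [0.1552 0.0323 0.076 ]
440 320 [ 0.1123 -0.0223  0.0823]
515 340 [ 0.1556 -0.0245  0.0763]
120 210 [-0.0744  0.0006  0.0748]
470 410 [ 0.1395 -0.0677  0.0708]
corner [0.0727 0.0431]
corner [ 0.0746 -0.0416]
corner [0.1689 0.0419]
corner [ 0.1691 -0.0408]
tab z wrist 0.07419363427725334 deck 0.06557998233956025
```

Everything checks out: the front face is at x ≈ 73 mm, the cover is centred and square with its top at about 78 mm, and the tab is up at 74 mm. Handing in.

```bash
python3 -c "
from station import *
print(finish_job())"
```

```text
the job is handed in; nothing more can be done
None
```

The filter bay is open and the job is handed in. The hand-in reported no verdict, and the run took about 9 s of the 38 s allowed.

**What I did:** I pressed the snap tab to its stop with shut fingertips; the wrist force was about 10 N. The cover sprung forward about 12 mm. I let the tab up, pushed the cover by its raised step along the rails and off its seat, then backed the gripper away clear of the pump.

**Last checks:**
- **Cover position:** its front face is at pump x ≈ 73 mm, so the bay is wholly open. It sits within about 1 mm of the centre line and is turned by only about 0.02 rad or less.
- **Cover flatness:** three of the four depth readings on its top were 76–77 mm. The fourth read 82 mm, and a deck reading in the same picture was also about 5 mm high, so I took both as depth noise. The scene picture shows the cover flat.
- **Tab:** its top is back at about 74 mm, so it has sprung up.
- **Surroundings:** the spare filter, petri dish, tape and forceps look unmoved in the close-up pictures. I did not re-check the bottle, beaker or flask; the low moves were all over the pump, well away from them.

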